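# Run a hold-to-test cycle on the bench tester

### The arm

A 7-joint arm with a two-finger parallel gripper is mounted at the origin on a cart in front of the work surface, level with it; the furniture and walls round the work are solid. World frame = base frame: x ahead of the robot, y to its left, z up, the work surface at z = 0. Lengths are in m, angles in rad, forces in N, time in s.
With the tool pointing down it reaches from about 0.425 to 0.925 m from the base axis. Payload 6.8 kg.
Tool frame: the origin (TCP) lies at the very end of the fingers, on their centre line; the grasp point (between the pads) lies 19 mm behind it; z points along the fingers, x is the direction in which the jaws open and shut, and the axes are right-handed (so a half turn about z gives the same grasp; the last joint's range is limited). The gripper opens to 85 mm and grips with 20 to 120 N. Pads are 22 mm wide; open, the fingers measure 114 mm over their backs; the gripper's body (76 mm by 85 mm) begins 54 mm behind the grasp point. The pads swing forward as they close: fully open they stand 13 mm farther back than shut.
Start: joints at [1.186, 0.477, 0.022, 1.555, -0.011, 1.109, -0.083], TCP at [0.184, -0.649, 0.231] pointing down, gripper open.
Joint ranges: [-2.96, 2.96], [-0.34, 2.1], [-1.41, 1.46], [0.24, 2.44], [-1.37, 4.51], [0.17, 1.92], [-2.96, 2.96]. Speed limits (rad/s): [2.39, 2.39, 3.14, 3.14, 3.14, 3.14, 3.14].

### API

Orientations are given as a unit quaternion [w, x, y, z].
In Python, from station import bot gives the robot as it stands.
- The arm moves only by the shell command python3 -m creep 'ROWS' [FORCE]. ROWS is JSON, a list that holds one entry, the list of rows, each a list of 7 numbers: the shift along the tool's x, y, z in cm, then the turn, a rotation vector about the tool's x, y, z in rad, then the opening, from 0 (shut) to 1 (fully open). In form: [[[dx, dy, dz, wx, wy, wz, claw], ...]]. A call has 1 to 10 rows; each row is the pose to reach, as a shift and turn from the pose commanded when the call began, along the tool's axes at that moment; what a row does not reach only later rows make up. A row lasts 1/8 s, in which the tool goes at most 62.5 mm and 10.7 degrees, less where a joint would pass 70% of its speed; a pose out of reach is approached as far as the arm can. A call with a gripper value outside its range is refused whole. The fingers move at their own pace and stop on an object; FORCE is the grip in N (left out, the last holds). Time passes only in rows, so rows that repeat a pose let the fingers close. It gives the time, the measured TCP pose, the force and the opening at its end, in the units of the state.
- bot.get_obs(): the state, without advancing time (a new reading comes with each control period).
- bot.read_camera(name): name is "scene" or "side" or "wrist"; returns (picture, depth): 480x640x3 uint8, blue, green, red; 480x640 float32, m along the optical axis (not along the pixel's ray), 0 where there is no reading.
- bot.calibration(name): a dict with "mtx" (3x3 intrinsics, pixels), "rvec" (rotation vector, rad) and "tvec" (3), from world to camera coordinates, as OpenCV has them. Camera axes: x right, y down, z forward; pixel columns grow to the right and rows downward; lengths in m; the calibration is good to about 2 mm. A picture is of the moment at which its call begins: read the wrist's pose just before it. calibration takes no time and is no camera call; for the wrist camera it gives the pose at the moment of the call.
- bot.hand_in(): hands the job in, once; it reports no verdict.
Trained networks look in the newest picture that a camera, given by its name, has taken for a name from the list of things; names that differ only in an ending like _2 or _b are one class to them, and where a whole thing is asked for, a point or a joint stands for the part that bears it (a point fixed in the world has none). Each returns a list of dicts, best first, with "p" (0 to 1); they miss things now and then, are a little off and sometimes report something else, mostly with a low value. They report only what shows in the picture. A call takes as long as a camera call.
- bot.find_in(camera, label): "xy" ([column, row] in pixels, amid what is visible of it).
- bot.silhouettes(camera, label): "mask" (480x640 bool, what is visible of it) and "xy" ([column, row] in pixels, amid what is visible of it).
The state is a dict: "t": time; "q": joint angles; "joint_vel": joint speeds; "joint_torque": joint torques, N m; "eef_pos": TCP position; "tool_rot": TCP orientation; "contact_force": force on the tool from outside, world axes, zero at the start; "torque": the same for the moment, N m; "gripper_width": opening from 0.0 (shut) to 1.0 (fully open).
Only numpy, scipy, OpenCV 4.12 (cv2) and the standard library are available. Lean on these libraries where they do the work, as an engineer would, in place of code of your own. Each camera call takes 0.05 s, during which the arm holds its last target.

### The job

A camera back sits in the nest of the low grey bench tester; start its test with your fingertips only: first press down the raised end of the rocker so that it is switched over fully, then push the square key all the way in so that it stays in, then press the long bar key all the way down and finish while still holding it down. Keep strictly to that order, leave the round key alone, and do not pick up or shift the camera back or anything else lying around.

Things in the scene. Friction and masses are not known exactly. Their poses are not given: they have to be found in the camera images.
- tester: fixed grey bench tester, 170 (x) x 250 (y) mm, top 36 mm above the bench; origin under its centre, x to its rear, y to its left, z up. 40 mm in front of its centre four black modules (58 x 54 x 12 mm, top 48 mm above the bench) stand in a row along y, 58 mm apart, in changing order: rocker, square, bar and round key, caps all white. Behind them the nest, its camera back rising 43 mm above the top
- rocker_raised (a point): where to press the rocker down: a point on the face of its raised half, 16 mm from the pivot. White paddle, 46 mm along the tester's x, 24 mm wide; at the start the rear (+x) half is raised, its edge 10 mm above the module, the front half level. The point sinks 5.5 mm as the rocker goes over; then the rear half is level, 2.5 mm above the module. The point turns with it about the tester's y axis
- rocker (a joint): rocker angle in rad: about 0 with the rear half raised (off), 0.36 at the stop with the rear half level (on). It turns against friction (about 3 N at the point given) and stays where it is left
- square_top (a point): centre of the top face of the square key, a 24 x 24 mm white cap that stands 10 mm above its module. Its z axis points up and its x and y axes are those of the tester.
- square (a joint): travel of the square key in m: 0 out, 0.006 fully in. It moves against about 2.5 N of friction and stays in where it is left
- bar_top (a point): centre of the top face of the long bar key, a white cap 20 mm (tester x) by 40 mm (tester y) that stands 10 mm above its module. Its z axis points up and its x and y axes are those of the tester.
- bar (a joint): travel of the bar key in m: 0 up, 0.006 fully down. A spring pushes it back up: 1.2 N at the start of the travel, 4.8 N at the bottom
- round_top (a point): centre of the top face of the round key, a white cap 24 mm across that stands 10 mm above its module, not to be pressed. Its z axis points up and its x and y axes are those of the tester.
- round (a joint): travel of the round key in m: 0 up, 0.006 fully down, sprung like the bar key
- camera_back: the camera back (white shell 66 x 57 x 20 mm with boards on top, 43 mm high in all) that sits loose in the tester's nest; origin at its underside, 44 mm from the shell's centre
- lens_cap: black lens cap, 22 mm across and 10 mm high, loose on the tester's top between the nest and the dark window; origin under its centre
- dispensing_bottle: small white bottle with a needle cap, 44 mm across and 140 mm high, standing on the bench behind the tester; origin under its centre
- pin_tray: shallow grey tray, 58 x 86 x 16 mm, on the bench well to the left of the tester; origin under its centre
- tweezers: bent steel tweezers lying on the bench along the left end of the tester, 124 mm long, 11 mm wide and 9 mm high; origin under the middle
- tape_roll: roll of kraft tape lying flat, 90 mm across and 24 mm high, on the bench to the right of the tester; origin under its centre

How it is judged:
On the way, in this order (a step that is already met when the one before it is completed fails the run):
1. the rocker is switched over with the fingers (value of joint rocker above 0.27 rad and contact force between the fingers and rocker above 0.3 N), for 0.05 s.
2. then the square key is pushed in with the fingers (value of joint rocker above 0.27 rad and value of joint square above 0.0045 m and contact force between the fingers and square above 0.3 N), for 0.05 s.
3. then the bar key is held down with the fingers (value of joint rocker above 0.27 rad and value of joint each of square, bar above 0.0045 m and contact force between the fingers and bar above 1 N), for 0.2 s.
At the end, for the whole second after the job is handed in: the rocker is over (more than 0.27 of 0.36 rad), the square key is in (more than 4.5 of 6 mm), the round key is up (less than 2 mm), and the fingers are holding the bar key down (more than 4.5 of 6 mm, contact force over 1 N) (all of step 3 and value of joint round below 0.002 m); the arm keeps its last pose, push and grip.
It fails at once if the square key is pushed in (over 3 mm) before the rocker is over (value of joint square above 0.003 m and not (value of joint rocker above 0.27 rad)).
It fails at once if the bar key is pressed (over 3 mm) before the rocker is over and the square key is in (value of joint bar above 0.003 m and (not (value of joint rocker above 0.27 rad) or not (value of joint square above 0.0045 m))).
It fails at once if the round key is pressed (over 2 mm) (value of joint round above 0.002 m).
It fails at once if the camera back or another loose thing is lifted or shifted by more than 15 mm (distance of any of camera_back, lens_cap, dispensing_bottle, pin_tray, tweezers, tape_roll from where it was at the start of the episode above 0.015 m).
It also fails if it takes over 43 s, if anything falls off the work surface, if the arm or the gripper's body presses on something with over 40 N, if the wrist force passes 120 N, or if a joint passes its speed limit or range.

## Working session

There is one attempt and no reset: what is moved stays moved. The work goes in short steps, Python scripts to look and compute and a shell command to move; the robot and the scene stay as the last step left them, time stands still between calls to the robot, and variables do not carry over. Pictures are saved under pics/ and viewed, and the job is handed in when it is done.

```bash
ls; mkdir -p pics; python3 - <<'E'
from station import bot
import cv2
o=bot.get_obs()
print({k:(v if isinstance(v,(float,int)) else [round(float(a),4) for a in v]) for k,v in o.items()})
for n in ["scene","side"]:
    p,d=bot.read_camera(n); cv2.imwrite(f"pics/{n}0.png",p)
E
```

```text
pics
{'t': 0.0, 'q': [1.1859, 0.4778, 0.0224, 1.5565, -0.0115, 1.1093, -0.0831], 'joint_vel': [-0.0003, -0.0009, 0.0019, -0.0012, -0.0006, -0.0002, 0.0008], 'joint_torque': [0.0002, -59.6456, 1.6083, -28.1194, 0.0125, 0.0094, 0.0], 'eef_pos': [0.1843, -0.6487, 0.2303], 'tool_rot': [-0.0005, 0.7979, -0.6028, -0.0008], 'contact_force': [0.0922, -0.7347, -0.3812], 'torque': [-0.0246, -0.0039, -0.003], 'gripper_width': 1.0029874482954206}
```

View pics/scene0.png

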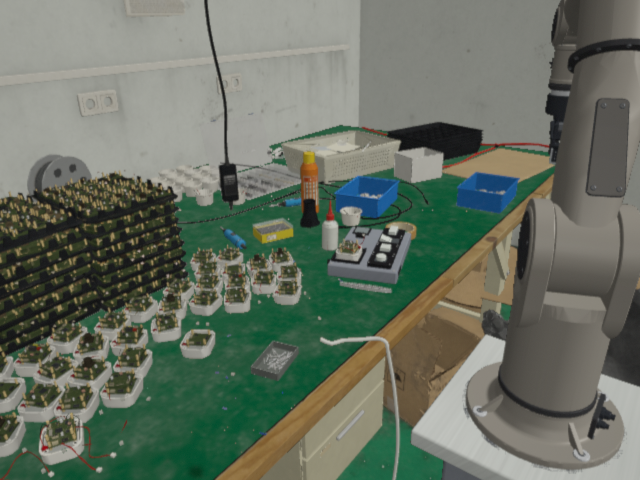

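View pics/side0.png

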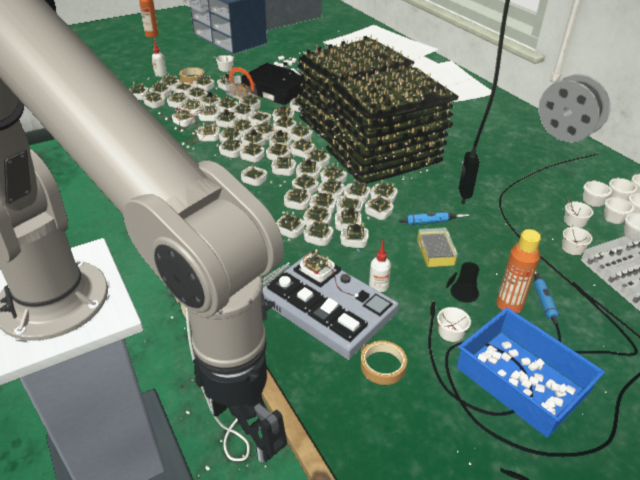

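```bash
cat > h.py <<'E'
from station import bot
import cv2, numpy as np
def cam(n):
    c=bot.calibration(n); R=cv2.Rodrigues(np.array(c["rvec"],float))[0]; t=np.array(c["tvec"],float).reshape(3)
    return np.array(c["mtx"],float),R,t
def world(n,d,mask,C=None):
    K,R,t=C or cam(n); v,u=np.nonzero(mask&(d>0)); z=d[v,u]
    P=np.stack([(u-K[0,2])/K[0,0]*z,(v-K[1,2])/K[1,1]*z,z],1)
    return (P-t)@R, u,v
def onplane(n,uv,z0,C=None):
    K,R,t=C or cam(n); r=R.T@np.array([(uv[0]-K[0,2])/K[0,0],(uv[1]-K[1,2])/K[1,1],1]); o=-R.T@t
    return o+r*(z0-o[2])/r[2]
def proj(n,P,C=None):
    K,R,t=C or cam(n); p=(np.atleast_2d(P)@R.T+t)@K.T; return p[:,:2]/p[:,2:]
E
python3 - <<'E'
from h import *
np.set_printoptions(precision=4,suppress=True)
for n in ["side","scene"]:
    p,d=bot.read_camera(n)
    x,y=(250,230) if n=="side" else (310,200)
    cv2.imwrite(f"pics/{n}1.png",cv2.resize(p[y:y+150,x:x+170],None,fx=4.5,fy=4,interpolation=cv2.INTER_CUBIC))
    np.save(n+"_d.npy",d)
    for l in ["tester","rocker_raised","square_top","bar_top","round_top","camera_back"]:
        for r in bot.silhouettes(n,l)[:2]:
            W,u,v=world(n,d,r["mask"])
            print(n,l,round(r["p"],2),np.round(r["xy"],1),r["mask"].sum(), np.median(W,0) if len(W) else None)
    print(bot.get_obs()["t"])
E
```

```text
side tester 0.74 [340.9 305.8] 4787 [ 0.521  -0.3608  0.0349]
side rocker_raised 0.73 [327.2 306.9] 153 [ 0.4919 -0.3553  0.0523]
side square_top 0.6 [304.  293.3] 117 [ 0.4621 -0.3065  0.056 ]
side bar_top 0.5 [345.4 325.6] 216 [ 0.5006 -0.4158  0.056 ]
side round_top 0.62 [282.1 282.6] 105 [ 0.4418 -0.2511  0.0561]
side camera_back 0.85 [316.7 266.6] 681 [ 0.5246 -0.2471  0.0557]
0.45
scene tester 0.69 [366.8 261.8] 2176 [ 0.495  -0.2257  0.0351]
scene tester 0.68 [367.1 285.8] 160 [ 0.434  -0.1747  0.0058]
scene rocker_raised 0.58 [385.  237.5] 60 [ 0.493  -0.3498  0.0529]
scene rocker_raised 0.15 [394.6 229.2] 83 [ 0.5002 -0.4051  0.0561]
scene square_top 0.44 [383.9 248.9] 61 [ 0.4607 -0.2962  0.0569]
scene bar_top 0.32 [408.6 225.1] 210 [ 0.5262 -0.5317  0.0192]
scene round_top 0.56 [381.1 258.9] 59 [ 0.444  -0.2415  0.0571]
scene camera_back 0.79 [349.6 250.1] 421 [ 0.5218 -0.2234  0.056 ]
0.8
```

View pics/side1.png

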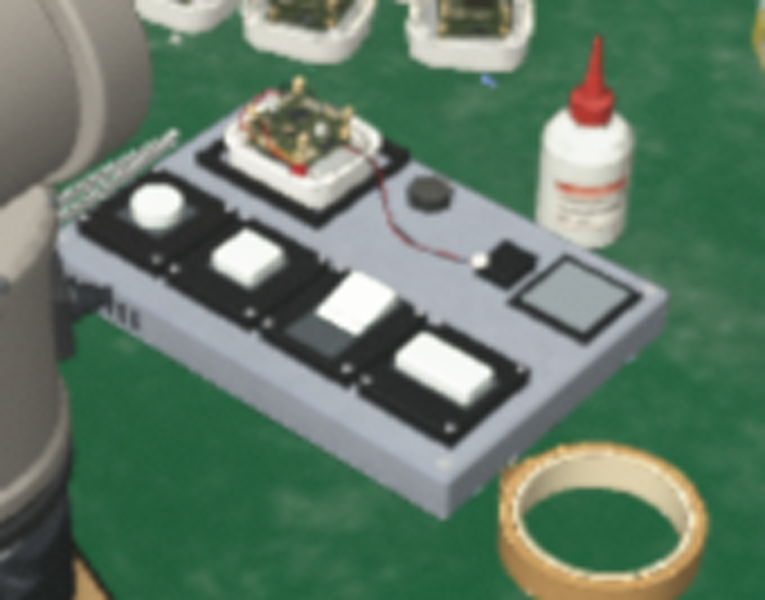

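View pics/scene1.png

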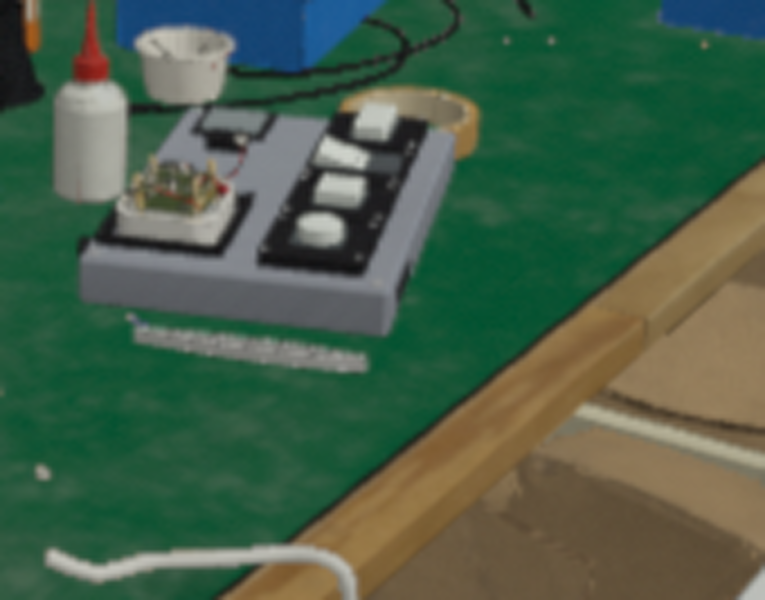

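```bash
cat > fit.py <<'E'
from h import *
from scipy.optimize import least_squares
np.set_printoptions(precision=4,suppress=True)
import sys
def model(a):
    c,s=np.cos(a[2]),np.sin(a[2]); R=np.array([[c,-s],[s,c]])
    return lambda L: np.r_[R@np.array(L[:2])+a[:2],L[2]]
L={"round_top":(-.04,.087,.058),"square_top":(-.04,.029,.058),"bar_top":(-.04,-.087,.058)}
E
python3 - <<'E'
from fit import *
# caps: side-camera rays and scene-camera rays to z=.058
px={"side":{"square_top":(304,293.3),"bar_top":(345.4,325.6),"round_top":(282.1,282.6)},
"scene":{"square_top":(383.9,248.9),"round_top":(381.1,258.9)}}
# mask centroid includes side faces -> plane a bit lower, ~.056
for cams in (["side"],["scene"],["side","scene"]):
    f=lambda a: np.concatenate([(model(a)(L[k])[:2]-onplane(n,px[n][k],.056)[:2])*1000 for n in cams for k in px[n]])
    r=least_squares(f,[.52,-.32,.34]); print(cams,r.x,np.round(r.fun,1))
    m=model(r.x)
    for k,l in {**L,"rocker16":(-.024,-.029,.058),"rockpiv":(-.04,-.029,.05)}.items(): print(k,m(l))
    K=[proj("side",m((sx*.085,sy*.125,.036)))[0] for sx in(-1,1) for sy in (-1,1)]; print("corners side",np.round(K,1).tolist())
E
```

```text
['side'] [ 0.5048 -0.3225  0.2994] [-4.7 -3.9  1.1  2.8  3.6  1. ]
round_top [ 0.441  -0.2512  0.058 ]
square_top [ 0.4581 -0.3066  0.058 ]
bar_top [ 0.4923 -0.4174  0.058 ]
rocker16 [ 0.4905 -0.3573  0.058 ]
rockpiv [ 0.4752 -0.362   0.05  ]
corners side [[344.2, 354.7], [256.2, 290.5], [398.2, 307.5], [311.1, 252.6]]
['scene'] [ 0.5079 -0.2985  0.4129] [ 0.1 -0.2 -0.1  0.2]
round_top [ 0.4363 -0.2348  0.058 ]
square_top [ 0.4596 -0.288   0.058 ]
bar_top [ 0.5061 -0.3942  0.058 ]
rocker16 [ 0.4975 -0.3347  0.058 ]
rockpiv [ 0.4829 -0.3411  0.05  ]
corners side [[347.4, 343.7], [251.3, 288.7], [392.7, 293.9], [300.1, 247.5]]
['side', 'scene'] [ 0.5042 -0.3156  0.2984] [ -5.3   3.1   0.3   9.8   3.    8.   -2.1 -11.8   4.   -9.1]
round_top [ 0.4404 -0.2442  0.058 ]
square_top [ 0.4574 -0.2996  0.058 ]
bar_top [ 0.4915 -0.4105  0.058 ]
rocker16 [ 0.4898 -0.3503  0.058 ]
rockpiv [ 0.4745 -0.355   0.05  ]
corners side [[341.9, 352.3], [254.6, 288.6], [396.0, 305.6], [309.5, 250.9]]
```

```bash
python3 -m creep '[[[-2.7,-4.7,0,0,0,0,0],[-5.4,-9.4,0,0,0,0,0],[-8,-14.2,0,0,0,0,0],[-10.7,-19,0,0,0,0,0],[-13.4,-23.7,0,0,0,0,0],[-16,-28.4,0,0,0,0,0],[-18.7,-33.2,0,0,0,0,0],[-21.4,-37.9,0,0,0,0,0],[-21.4,-37.9,0,0,0,0,0],[-21.4,-37.9,0,0,0,0,0]]]'
python3 - <<'E'
from h import *
C=cam("wrist"); p,d=bot.read_camera("wrist"); cv2.imwrite("pics/w2.png",p)
o=bot.get_obs(); print(o["t"],o["eef_pos"],o["tool_rot"],o["gripper_width"])
p,d=bot.read_camera("side"); cv2.imwrite("pics/s2.png",p)
E
```

```text
t: 2.05
eef_pos: [0.4902, -0.3404, 0.2313]
tool_rot: [0.0, 0.798, -0.603, -0.0]
contact_force: [0.6, 0.0, 0.0]
gripper_width: -0.004
2.1 [ 0.48953962 -0.34116221  0.23126533] [ 4.73731353e-04  7.97348598e-01 -6.03518836e-01 -6.66285457e-05] 0.00012197926132281548
```

View pics/w2.png

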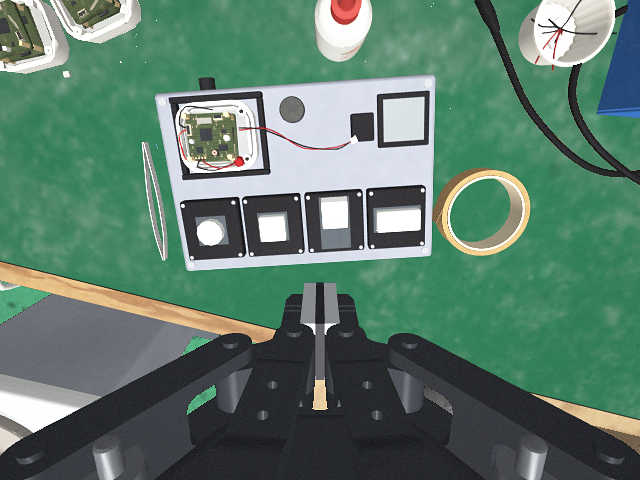

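The wrist picture shows the whole tester. Left to right along its front: round key (210,233), square key (271,227), rocker with its white raised half at (334,212), bar key (398,219). The camera back is at (215,133).

```bash
python3 - <<'E'
from fit import *
n="wrist"; C=cam(n); p,d=bot.read_camera(n)
got={}
for l in ["rocker_raised","square_top","bar_top","round_top"]:
    for r in bot.silhouettes(n,l)[:2]:
        W,u,v=world(n,d,r["mask"],C)
        T=W[:,2]>np.percentile(W[:,2],80)-.003
        print(l,round(r["p"],2),np.round(r["xy"],1),r["mask"].sum(),"top",W[T].mean(0),np.ptp(W[T],0))
        # own: white pixels near, centroid on top plane
        m=r["mask"]; x0,y0=np.array(r["xy"]).astype(int)
        print("   ray",onplane(n,r["xy"],.058,C))
        got.setdefault(l,W[T].mean(0))
for use in ([0],):
    f=lambda a: np.concatenate([(model(a)(L[k])[:2]-got[k][:2])*1000 for k in L])
    r=least_squares(f,[.52,-.32,.34]); print(r.x,np.round(r.fun,1)); m=model(r.x)
    for k,l in {**L,"rocker16":(-.024,-.029,.055),"rockpiv":(-.04,-.029,.05)}.items(): print(k,m(l))
    pts=[m((sx*.085,sy*.125,.036)) for sx,sy in((-1,1),(1,1),(1,-1),(-1,-1))]
    im=p.copy(); cv2.polylines(im,[np.round(proj(n,pts,C)).astype(int)],True,(0,0,255),1)
    for q in [m(l) for l in L.values()]+[m((-.024,-.029,.056))]: cv2.circle(im,tuple(np.round(proj(n,q,C)[0]).astype(int)),2,(0,0,255),-1)
    for yy in (.087,.029,-.029,-.087):
        pts=[m((-.04+sx*.029,yy+sy*.027,.048)) for sx,sy in((-1,1),(1,1),(1,-1),(-1,-1))]
        cv2.polylines(im,[np.round(proj(n,pts,C)).astype(int)],True,(255,0,255),1)
    cv2.imwrite("pics/w3.png",cv2.resize(im[60:290,130:450],None,fx=2.5,fy=2.5))
np.save("pose.npy",r.x); o=bot.get_obs(); print(o["eef_pos"])
E
```

```text
rocker_raised 0.96 [331.4 212.3] 805 top [ 0.4979 -0.3514  0.0561] [0.0251 0.0263 0.0061]
   ray [ 0.4921 -0.3517  0.058 ]
square_top 0.83 [272.4 225.8] 703 top [ 0.4641 -0.3022  0.0582] [0.0285 0.028  0.0046]
   ray [ 0.4654 -0.3034  0.058 ]
square_top 0.42 [209.1 230.7] 576 top [ 0.4446 -0.2479  0.0582] [0.0233 0.0233 0.0049]
   ray [ 0.4452 -0.2486  0.058 ]
bar_top 0.95 [396.3 217.4] 986 top [ 0.5029 -0.4106  0.0583] [0.0301 0.0415 0.0047]
   ray [ 0.5035 -0.4097  0.058 ]
round_top 0.89 [210.6 229.1] 553 top [ 0.4445 -0.2478  0.0582] [0.0239 0.0231 0.0048]
   ray [ 0.4471 -0.2496  0.058 ]
[ 0.5114 -0.3158  0.3443] [-0.1  0.4 -0.1  0.2  0.3 -0.6]
round_top [ 0.4444 -0.2474  0.058 ]
square_top [ 0.464 -0.302  0.058]
bar_top [ 0.5031 -0.4112  0.058 ]
rocker16 [ 0.4986 -0.3512  0.055 ]
rockpiv [ 0.4836 -0.3566  0.05  ]
[ 0.49   -0.3407  0.2314]
```

View pics/w3.png

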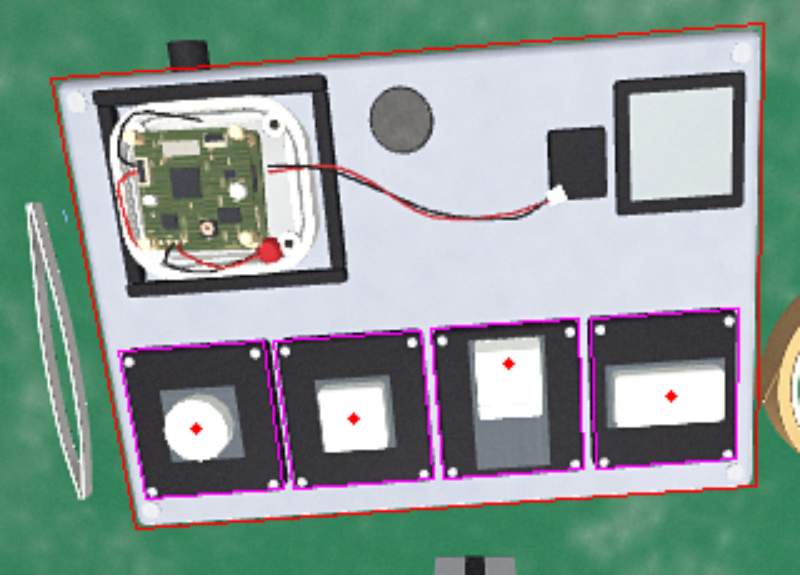

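```bash
python3 -m creep '[[[0.6,-0.3,3,0,0,-0.035,0],[1.24,-0.54,7,0,0,-0.07,0],[1.24,-0.54,11,0,0,-0.07,0],[1.24,-0.54,14,0,0,-0.07,0],[1.24,-0.54,14.6,0,0,-0.07,0],[1.24,-0.54,14.6,0,0,-0.07,0]]]'
cat > st.py <<'E'
from fit import *
from scipy.spatial.transform import Rotation as Ro
m=model(np.load("pose.npy")); o=bot.get_obs(); q=o["tool_rot"]; R=Ro.from_quat([q[1],q[2],q[3],q[0]])
print("t",round(o["t"],2),"tcp",np.array(o["eef_pos"]),"F",np.round(o["contact_force"],2))
print("tool x yaw vs tester y-:",np.degrees(np.arctan2(*R.as_matrix()[:2,0][::-1])), "tilt",R.as_matrix()[:,2])
for k,l in {"rocker16":(-.024,-.029,.0505),"square":(-.04,.029,.052),"bar":(-.04,-.087,.052)}.items():
    print(k,"delta tool cm",R.inv().apply(m(l)-np.array(o["eef_pos"]))*100)
E
python3 - <<'E'
import st
from h import *
p,d=bot.read_camera("wrist"); cv2.imwrite("pics/w4.png",p)
E
```

```text
t: 3.15
eef_pos: [0.4994, -0.3507, 0.0858]
tool_rot: [-0.0, 0.818, -0.575, 0.0]
contact_force: [0.4, -0.6, 0.2]
gripper_width: 0.0
t 3.15 tcp [ 0.4994 -0.3507  0.0858] F [ 0.45 -0.59  0.23]
tool x yaw vs tester y-: -70.1467285198702 tilt [ 0.0004 -0.0002 -1.    ]
rocker16 delta tool cm [0.0216 0.092  3.5311]
square delta tool cm [-5.7818  1.6792  3.3786]
bar delta tool cm [5.8182 1.7046 3.3827]
```

View pics/w4.png

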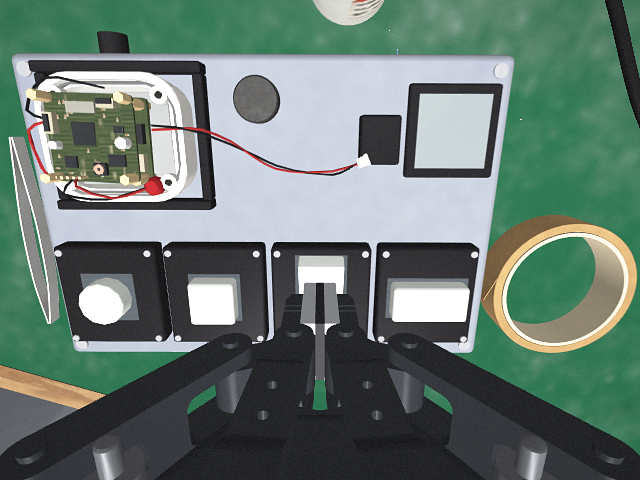

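```bash
python3 -m creep '[[[0,0,1.5,0,0,0,0],[0,0,2.5,0,0,0,0],[0,0,2.9,0,0,0,0],[0,0,3.2,0,0,0,0],[0,0,3.4,0,0,0,0],[0,0,3.5,0,0,0,0],[0,0,3.55,0,0,0,0],[0,0,3.55,0,0,0,0]]]'; python3 -c "import st"
```

```text
t: 4.2
eef_pos: [0.4997, -0.3502, 0.0506]
tool_rot: [-0.0, 0.819, -0.574, 0.0]
contact_force: [0.3, 3.8, 7.2]
gripper_width: 0.0
t 4.2 tcp [ 0.4997 -0.3502  0.0506] F [0.34 3.76 7.15]
tool x yaw vs tester y-: -70.1217190599055 tilt [ 0.0009 -0.0002 -1.    ]
rocker16 delta tool cm [0.0571 0.1337 0.0067]
square delta tool cm [-5.747   1.7184 -0.1473]
bar delta tool cm [ 5.8529  1.7488 -0.1419]
```

```bash
python3 -m creep '[[[0,0,0.1,0,0,0,0],[0,0,0.15,0,0,0,0],[0,0,0.15,0,0,0,0]]]'; python3 - <<'E'
from h import *
p,d=bot.read_camera("wrist"); cv2.imwrite("pics/w5.png",p[200:380,140:500])
E
```

```text
t: 4.58
eef_pos: [0.4997, -0.3503, 0.0504]
tool_rot: [-0.0, 0.819, -0.574, 0.001]
contact_force: [-2.9, 5.8, 17.0]
gripper_width: -0.001
```

View pics/w5.png

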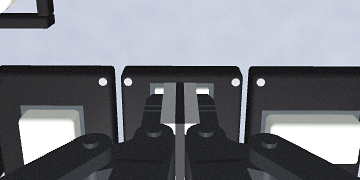

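The force rose to 17 N with no further travel, so the rocker is at its stop. I'll lift off, move over the square key and check.

```bash
python3 -m creep '[[[0,0,-1,0,0,0,0],[0,0,-3.5,0,0,0,0],[-2.8,0.9,-3.5,0,0,0,0],[-5.75,1.72,-3.5,0,0,0,0],[-5.75,1.72,-3.5,0,0,0,0],[-5.75,1.72,-3.5,0,0,0,0]]]'; python3 - <<'E'
import st
from h import *
p,d=bot.read_camera("wrist"); cv2.imwrite("pics/w6.png",p)
E
```

```text
t: 5.38
eef_pos: [0.4636, -0.3031, 0.0835]
tool_rot: [0.0, 0.818, -0.575, 0.0]
contact_force: [-0.1, -0.8, -0.4]
gripper_width: -0.002
t 5.38 tcp [ 0.4636 -0.3031  0.0835] F [-0.15 -0.8  -0.37]
tool x yaw vs tester y-: -70.16867303260318 tilt [ 0.0004 -0.0009 -1.    ]
rocker16 delta tool cm [ 5.712  -1.6622  3.3074]
square delta tool cm [-0.0908 -0.0727  3.1518]
bar delta tool cm [11.5092 -0.0517  3.1628]
```

View pics/w6.png

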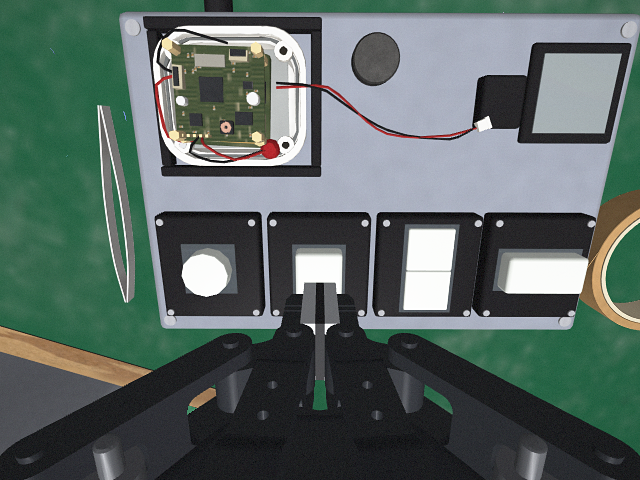

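The rocker now shows both halves at (430,255), with the rear half level. The fingers are over the square key at (320,265).

```bash
python3 -m creep '[[[-0.05,-0.05,1.5,0,0,0,0],[-0.08,-0.05,2.4,0,0,0,0],[-0.08,-0.05,2.7,0,0,0,0],[-0.08,-0.05,3.0,0,0,0,0],[-0.08,-0.05,3.15,0,0,0,0],[-0.08,-0.05,3.25,0,0,0,0],[-0.08,-0.05,3.3,0,0,0,0],[-0.08,-0.05,3.3,0,0,0,0]]]'; python3 -c "import st"
```

```text
t: 6.42
eef_pos: [0.4633, -0.3012, 0.052]
tool_rot: [0.0, 0.818, -0.575, -0.0]
contact_force: [-7.1, 3.3, 18.0]
gripper_width: -0.003
t 6.42 tcp [ 0.4633 -0.3012  0.052 ] F [-7.12  3.29 18.01]
tool x yaw vs tester y-: -70.1513388243032 tilt [-0.0006 -0.0002 -1.    ]
rocker16 delta tool cm [ 5.9012 -1.6279  0.146 ]
square delta tool cm [ 0.0978 -0.04   -0.0031]
bar delta tool cm [11.6978 -0.0156 -0.0028]
```

```bash
python3 -m creep '[[[0,0,-1,0,0,0,0],[0,0,-3.5,0,0,0,0],[4,0,-3.5,0,0,0,0],[8,0,-3.5,0,0,0,0],[11.6,0,-3.5,0,0,0,0],[11.6,0,-3.5,0,0,0,0],[11.6,0,-3.5,0,0,0,0]]]'; python3 - <<'E'
import st
from h import *
C=cam("wrist");p,d=bot.read_camera("wrist"); cv2.imwrite("pics/w7.png",p)
for l in ["square_top","rocker_raised"]:
    for r in bot.silhouettes("wrist",l)[:1]:
        W,u,v=world("wrist",d,r["mask"],C); print(l,r["p"],r["xy"],np.percentile(W[:,2],[50,80,95]))
E
```

```text
t: 7.3
eef_pos: [0.503, -0.4094, 0.0851]
tool_rot: [-0.0, 0.819, -0.574, -0.0]
contact_force: [-0.7, 0.9, -0.5]
gripper_width: -0.003
t 7.3 tcp [ 0.503  -0.4094  0.0851] F [-0.69  0.9  -0.54]
tool x yaw vs tester y-: -70.11321945629146 tilt [-0.0001  0.0009 -1.    ]
rocker16 delta tool cm [-5.6218 -1.5693  3.4654]
square delta tool cm [-11.4263   0.0146   3.3201]
bar delta tool cm [0.1736 0.0468 3.3101]
square_top 0.68 [109.6, 268.9] [0.0522 0.0527 0.0532]
rocker_raised 0.69 [212.1, 268.5] [0.0508 0.0513 0.0518]
```

View pics/w7.png

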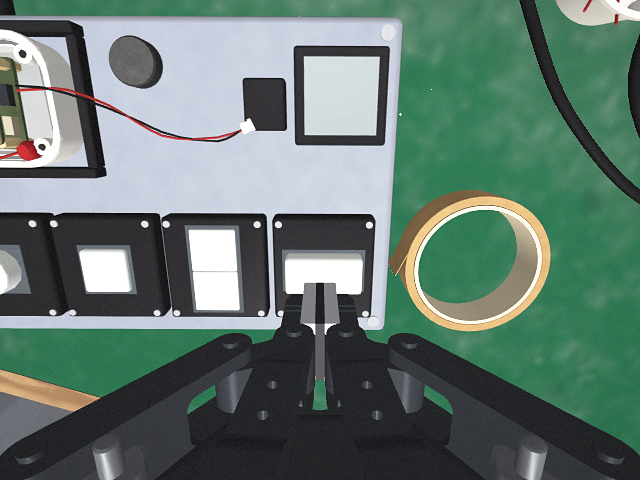

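The square key at (108,268) measures z ≈ 0.052, so it is fully in. The rocker's rear half is level at z ≈ 0.051. The bar key is under the fingers at (322,272).

```bash
python3 -m creep '[[[0.1,0.05,1.5,0,0,0,0],[0.15,0.05,2.5,0,0,0,0],[0.15,0.05,2.8,0,0,0,0],[0.15,0.05,3.1,0,0,0,0],[0.15,0.05,3.3,0,0,0,0],[0.15,0.05,3.4,0,0,0,0],[0.15,0.05,3.45,0,0,0,0],[0.15,0.05,3.45,0,0,0,0],[0.15,0.05,3.45,0,0,0,0],[0.15,0.05,3.45,0,0,0,0]]]'; python3 - <<'E'
import st
from h import *
C=cam("wrist");p,d=bot.read_camera("wrist"); cv2.imwrite("pics/w8.png",p)
for l in ["square_top","rocker_raised","bar_top","round_top"]:
    for r in bot.silhouettes("wrist",l)[:1]:
        W,u,v=world("wrist",d,r["mask"],C); print(l,r["p"],r["xy"],np.percentile(W[:,2],[50,80,95]))
print(bot.get_obs()["contact_force"])
E
```

```text
t: 8.7
eef_pos: [0.5027, -0.4116, 0.052]
tool_rot: [0.0, 0.818, -0.575, -0.0]
contact_force: [-4.9, 4.7, 11.9]
gripper_width: 0.002
t 8.7 tcp [ 0.5027 -0.4116  0.052 ] F [-4.94  4.66 11.9 ]
tool x yaw vs tester y-: -70.14002130805405 tilt [-0.0007  0.0003 -1.    ]
rocker16 delta tool cm [-5.8191 -1.6645  0.1557]
square delta tool cm [-11.6229  -0.0777   0.0096]
bar delta tool cm [-0.0229 -0.051   0.0033]
square_top 0.61 [59.1, 295.0] [0.0521 0.0527 0.0532]
rocker_raised 0.89 [188.1, 292.1] [0.0508 0.0513 0.0518]
bar_top 0.78 [318.1, 283.7] [0.052  0.0525 0.053 ]
[-5.2891  5.0442 12.7179]
```

View pics/w8.png

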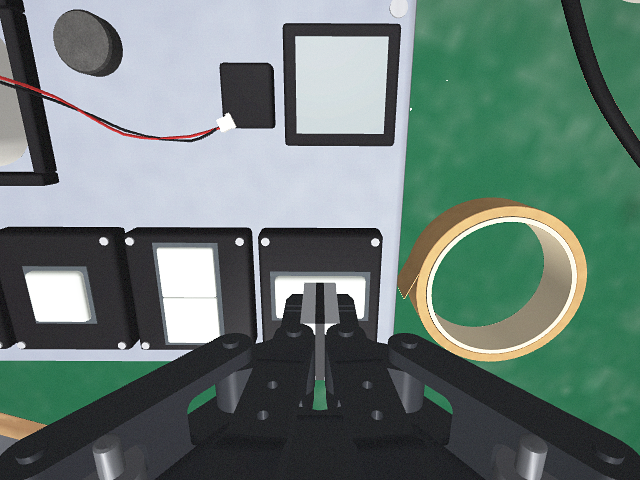

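The bar key at (318,284) is at z ≈ 0.052, fully down with about 12 N on it. The square key and rocker are unchanged, so I'm handing in.

```bash
python3 -c "
from station import bot
bot.hand_in(); print(bot.get_obs()['contact_force'])"
```

```text
the job is handed in; nothing more can be done
the job is handed in; nothing more can be done
```

I pressed the rocker, then the square key, then the bar key with the shut fingertips, and handed the job in at about 8.9 s of the 43 s, still holding the bar down. No verdict was reported.

- **Rocker:** at the stop, force rose to 17 N with no further travel. Its rear half then measured level, about 51 mm above the bench (50.5 expected).
- **Square key:** reached its stop at 18 N and has stayed in, its top about 52 mm above the bench (52 expected).
- **Bar key:** held fully down, its top about 52 mm above the bench (52 expected), with about 12 N upward force on the tool.
- **Round key and loose things:** the fingers did not go near the round key, and the lens cap and tape roll were clear of the tool in the last picture. I did not measure the round key at the end because it was out of view. I also took no closing measurement of the camera back or the other loose things.

One disagreement: the first position estimates from the scene and side cameras differed by 12–20 mm. I used the wrist-camera fit instead, which matched the given layout to within 1 mm.

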